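Creep the gauge box into its bay and turn the keeper

ROBOT

A 7-joint arm with a two-finger parallel gripper is mounted at the origin on the work surface. World frame = base frame: x ahead of the robot, y to its left, z up, the work surface at z = 0. Lengths are in m, angles in rad, forces in N, time in s.
With the tool pointing down it reaches from about 0.425 to 0.875 m from the base axis. Payload 4.7 kg.
Tool frame: the origin (TCP) lies midway between the tips of the shut fingers; the grasp point (between the pads) lies 19 mm behind it; z points along the fingers, y is the direction in which the jaws open and shut (so a half turn about z gives the same grasp; the last joint's range is limited). The gripper opens to 87 mm and grips with 3 to 60 N. Pads are 19 mm wide; open, the fingers measure 117 mm over their backs; the gripper's body (75 mm by 190 mm) begins 51 mm behind the grasp point.
Start: joints at [-1.137, 0.321, -0.07, 1.45, 0.023, 1.371, -0.057], TCP at [0.265, 0.594, 0.223] pointing down, gripper open.
Joint ranges: [-2.86, 2.86], [-0.3, 2.09], [-1.38, 1.24], [0.06, 2.45], [-1.56, 4.7], [0.09, 2.05], [-2.69, 2.69]. Speed limits (rad/s): [2.57, 2.57, 3.14, 3.14, 3.14, 3.14, 3.14].

INTERFACE

Orientations are given as a rotation vector (axis times angle).
In Python, from bench import get_state, eyes, job gives the robot as it stands. The module is installed in compiled form; this text tells all that it offers.
- The arm moves only by the shell command python3 -m jog 'ROWS' [FORCE]. ROWS is JSON, a list that holds one entry, the list of rows, each a list of 5 numbers: the opening, from 0 (shut) to 1 (fully open), then the shift along the tool's x, y, z in units of 40 mm (1.0 is 40 mm), then the turn about the tool's z in units of 5 degrees (1.0 is 5 degrees). In form: [[[jaw, dx, dy, dz, turn], ...]]. A call has 1 to 10 rows; each row shifts and turns the commanded pose from where the row before left it, along the tool's axes as they then stand; what a row does not reach is not made up. A row lasts 1/8 s, in which the tool goes at most 62.5 mm and 10.7 degrees, less where a joint would pass 70% of its speed; a pose out of reach is approached as far as the arm can. A call is refused whole if a number of a shift passes 1 or a number of a turn 1, either way. A call with a gripper value outside its range is refused whole. The fingers move at their own pace and stop on an object; FORCE is the grip in N (left out, the last holds). Time passes only in rows, so rows that do not move let the fingers close. It gives the time, the measured TCP pose, the force and the opening at its end, in the units of the state.
- get_state(): the state, without advancing time (a new reading comes with each control period).
- eyes.get_image(name): name is "side" or "top" or "wrist"; returns (picture, depth): 400x640x3 uint8, red, green, blue; 400x640 float32, m along the optical axis (not along the pixel's ray), 0 where there is no reading.
- eyes.camera_params(name): a dict with "camera_matrix" (3x3 intrinsics, pixels), "pose" (4x4, takes a point from camera to world coordinates); the wrist camera has in their place "mount" (4x4, takes a point from camera to tool coordinates, whose origin is the TCP and whose axes are the flange's). Camera axes: x right, y down, z forward; pixel columns grow to the right and rows downward; lengths in m; the calibration is good to about 2 mm. A picture is of the moment at which its call begins: read the wrist's pose just before it. camera_params takes no time and is no camera call.
- job.close_job(): hands the job in, once; it reports no verdict.
The state is a dict: "time": time; "joint_positions": joint angles; "qd": joint speeds; "joint_torque": joint torques, N m; "position": TCP position; "tool_rot": TCP orientation; "ft_force": force on the tool from outside, world axes, zero at the start; "torque": the same for the moment, N m; "grip_width": opening from 0.0 (shut) to 1.0 (fully open).
Only numpy, scipy, OpenCV 4.12 (cv2) and the standard library are available. Lean on these libraries where they do the work, as an engineer would, in place of code of your own. Each camera call takes 0.05 s, during which the arm holds its last target. There are 200 camera calls.

TASK

Creep the heavy gauge box forward under the rod rack by pushing the two bare ends of its near face in turn, in small steps so that it never slews more than about 15 degrees out of line with the bay, until its back stands square against the stop bar, roughly in the middle. Do not touch the gauges on its face or the top of the box, and do not disturb the things standing around. Then swing the keeper bar fully across in front of the box and let go.

Things in the scene. Friction and masses are not known exactly. Their poses are not given: they have to be found in the camera images.
- bay: Fixed steel bay on the bench. Origin on the bench, at the middle of the line where the box's near face stands when home; x points into the bay (away from the robot), y to the left. A stop bar (250 mm wide, 26 mm high) has its near face at x = +120 mm. Two 30 mm square posts at x = +35, y = -200 and +200 mm carry the rack; their feet (x -5 to +105, 50 mm wide) are 6 mm high.
- case: Heavy (about 1.4 to 2.1 kg) flat-based grey steel box, 120 mm deep (x), 220 mm wide (y), 95 mm high, loose, standing partly out of the bay. Origin at the centre of its underside; x points to its back, the near face with the gauges is at x = -60 mm. Home, its origin is at bay x = +60 mm, y = 0. Pushing one end of the near face turns it about the other end; low pushes of 5 to 20 N slide it.
- gauges: Two fragile brass dial gauges fixed on the box's near face, in the box's frame (same origin). Round, 52 mm in diameter, centres at y = -29 and +29 mm, z = 55 mm: they cover y = -55 to +55 mm, z = 29 to 81 mm and stand out 26 mm from the face (to x = -86 mm). The face is bare from |y| = 55 to 110 mm on each side.
- keeper (a joint): Steel keeper bar turning on an upright pivot at bay x = -18 mm, y = +155 mm. Angle in rad: 0 = pointing out of the bay (bay -x), pi/2 = fully across, pointing to bay -y, 8 mm in front of the home box's face; it stops at both. The bar is 20 mm wide, 7 to 19 mm above the bench, and reaches 85 mm from the pivot. Stays where left; about 1 N at the knob turns it.
- keeper_knob (a point): Middle of the upright knob on the keeper bar, 60 mm from the pivot: a steel peg 16 mm in diameter, from 19 to 55 mm above the bench (this point at 37 mm).
- regulator: Bystander: a brass gas regulator standing on the bench to the left, about 80 mm wide and 95 mm high. Origin at the middle of its underside.
- spray: Bystander: an aluminium spray can, 66 mm in diameter, 190 mm high, to the right. Origin at the middle of its underside.
- torch: Bystander: a brass and steel cutting torch, 290 mm long, 36 mm wide, 26 mm high, lying on the bench to the right. Origin under its middle; long axis x.
- rack (a point): Centre of the open rack of five 7 mm steel rods over the bay's mouth; lies at bay x = +9 mm, y = 0, 150 mm above the bench. Rods run along bay y (400 mm) and the rack covers bay x = -33 to +51 mm, 143 to 157 mm high. It leaves no room for an upright gripper at the end of the push: lean the tool 30 to 45 degrees so that the fingertips lead under it.
- lid: Flat aluminium top of the box, fixed to it, 118 x 218 mm, 91 to 95 mm above the bench; not to be touched. Same frame and origin as the box.

How it is judged:
By the outcome, as a careful person would: the job done as asked, in the order asked, and still so for the second after the job is handed in, with the robot touching nothing.
It also fails if it takes over 67 s, if anything falls off the work surface, if the arm or the gripper's body presses on something with over 40 N, if the wrist force passes 120 N, or if a joint passes its speed limit or range.

## Working session

There is one attempt and no reset: what is moved stays moved. The work goes in short steps, Python scripts to look and compute and a shell command to move; the robot and the scene stay as the last step left them, time stands still between calls to the robot, and variables do not carry over. Pictures are saved under pics/ and viewed, about 8 in all and at most 12, crops included, and the job is handed in when it is done.

```bash
mkdir -p pics; ls
python3 - <<'E'
from bench import get_state, eyes, job
import cv2,numpy as np
s=get_state();print(s)
for n in("side","top"):
    im,d=eyes.get_image(n);cv2.imwrite(f"pics/{n}0.png",im[:,:,::-1]);np.savez(f"pics/{n}0.npz",im=im,d=d)
    p=eyes.camera_params(n);print(n,p["camera_matrix"].round(1).tolist(),p["pose"].round(4).tolist())
print(eyes.camera_params("wrist"))
E
```

```text
pics
{'time': 0.0, 'joint_positions': array([-1.13689796,  0.32184732, -0.07009639,  1.45167322,  0.02261756,
        1.37079034, -0.05687261]), 'qd': array([ 0.00055343,  0.00026149, -0.00059966,  0.0010025 , -0.00206761,
       -0.00136141,  0.00056847]), 'joint_torque': array([-5.81726249e-05, -4.91290033e+01, -4.03976664e-01, -3.12530673e+01,
       -6.38409681e-02,  4.35607194e-02,  1.75577734e-04]), 'position': array([0.26474438, 0.59303714, 0.22144671]), 'tool_rot': array([-6.54413637e-01, -3.07237661e+00,  2.99761631e-03]), 'ft_force': array([-0.68635942,  0.43533162, -1.2175622 ]), 'torque': array([-0.01690655,  0.03672484, -0.03415688]), 'grip_width': 1.0017893181864643}
side [[372.7, 0.0, 323.7], [0.0, 372.7, 197.7], [0.0, 0.0, 1.0]] [[-0.6395, 0.5766, -0.5086, 1.0541], [0.7685, 0.4608, -0.4439, 0.4335], [-0.0216, -0.6747, -0.7378, 0.8325], [0.0, 0.0, 0.0, 1.0]]
top [[431.6, 0.0, 323.9], [0.0, 431.6, 203.1], [0.0, 0.0, 1.0]] [[0.0264, -0.9899, 0.1395, 0.3832], [-0.9996, -0.0272, -0.0038, 0.0218], [0.0075, -0.1394, -0.9902, 1.3977], [0.0, 0.0, 0.0, 1.0]]
{'camera_matrix': array([[299.11005184,   0.        , 320.03116281],
       [  0.        , 299.11005184, 199.45585085],
       [  0.        ,   0.        ,   1.        ]]), 'mount': array([[-8.55536083e-04, -9.59764568e-01, -2.80804634e-01,
         7.68670600e-02],
       [ 9.99999602e-01, -8.92062877e-04,  2.25993147e-06,
        -3.71400247e-05],
       [-2.52664392e-04, -2.80804520e-01,  9.59764949e-01,
        -1.61248430e-01],
       [ 0.00000000e+00,  0.00000000e+00,  0.00000000e+00,
         1.00000000e+00]])}
```

View images.

View pics/side0.png

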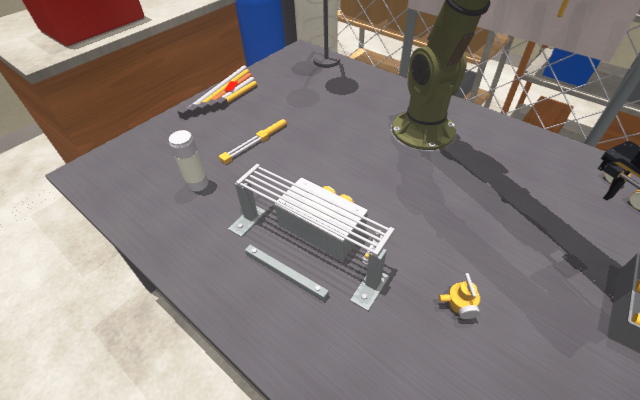

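View pics/top0.png

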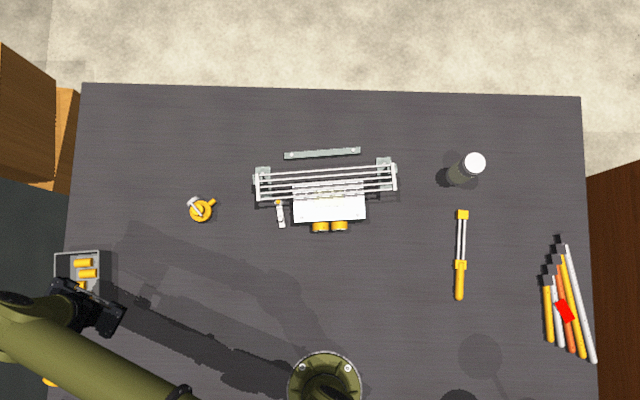

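```bash
cat > h.py <<'E'
import numpy as np,cv2
from bench import get_state,eyes
def cloud(n,save=None):
    if n=="wrist":
        s=get_state();T=np.eye(4);T[:3,:3]=cv2.Rodrigues(np.array(s["tool_rot"]))[0];T[:3,3]=s["position"]
    im,d=eyes.get_image(n);p=eyes.camera_params(n);K=p["camera_matrix"]
    P=T@p["mount"] if n=="wrist" else p["pose"]
    v,u=np.mgrid[:400,:640]
    c=np.stack([(u-K[0,2])/K[0,0]*d,(v-K[1,2])/K[1,1]*d,d],-1)
    if save: cv2.imwrite(save,im[:,:,::-1])
    w=c@P[:3,:3].T+P[:3,3]; w[d<=0]=np.nan
    return im,w
def rect(pts):
    (c,s,a)=cv2.minAreaRect((pts[:,:2]*1000).astype(np.float32));return np.round(c,1),np.round(s,1),round(a,1)
E
python3 - <<'E'
from h import *
im,w=cloud("top")
x,y,z=w[...,0],w[...,1],w[...,2]
print("bench z",np.nanmedian(z[300:330,380:430]), np.nanstd(z[300:330,380:430]))
box=lambda u0,v0,u1,v1:np.s_[v0:v1,u0:u1]
def m(name,b,lo,hi):
    ww=w[b].reshape(-1,3);k=(ww[:,2]>lo)&(ww[:,2]<hi);p=ww[k]
    print(name,len(p),rect(p),"zmed",np.median(p[:,2]).round(4),"mean",p.mean(0).round(4))
m("stop",box(275,140,370,162),.015,.04)
m("lid",box(285,180,375,230),.082,.108)
m("rack",box(245,155,405,205),.135,.17)
m("keeper",box(268,196,290,232),.009,.07)
m("reg",box(180,190,222,230),.02,.2)
m("spray",box(440,140,500,200),.15,.25)
m("torch",box(445,200,480,310),.01,.06)
c=im[140:240,235:410,::-1];cv2.imwrite("pics/c1.png",cv2.resize(c,None,fx=4.5,fy=4.5,interpolation=cv2.INTER_CUBIC))
E
```

```text
bench z 0.0001736742004281311 0.002916902604186195
stop 545 (array([742.6,  28.6]), array([ 24.5, 247.9]), 6.3) zmed 0.0254 mean [0.7414 0.0283 0.0253]
lid 2418 (array([560.8,   3.4]), array([139.5, 221.1]), 5.3) zmed 0.095 mean [0.5648 0.0034 0.0948]
rack 1915 (array([621.3,  15.6]), array([ 83.4, 429.9]), 6.0) zmed 0.1529 mean [0.6221 0.0165 0.1527]
keeper 188 (array([549.4, 160.8]), array([109.8,  33.8]), 20.2) zmed 0.0194 mean [0.5399 0.1583 0.0235]
reg 489 (array([544.9, 410.3]), array([87.2, 77.5]), 81.6) zmed 0.0497 mean [0.5432 0.4038 0.0574]
spray 479 (array([ 681.6, -409.4]), array([61.5, 64.7]), 85.9) zmed 0.1884 mean [ 0.6789 -0.4057  0.1842]
torch 738 (array([ 424.9, -419.5]), array([ 36.2, 286.1]), 86.2) zmed 0.0204 mean [ 0.422  -0.4196  0.0204]
```

View pics/c1.png

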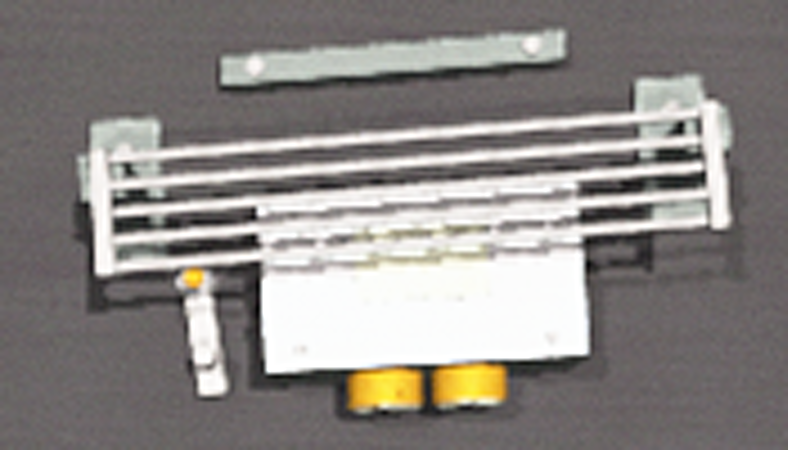

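The overview shows the bay yawed by about 6°. The box (lid centre near pixel 329,205) stands roughly 60 mm out, the keeper points out at (280,215), and the bystanders are well clear. I'll measure the box edge exactly while moving the tool over.

```bash
cat >> h.py <<'E'
YAW=np.deg2rad(6.1);BO=np.array([.6121,.0146])
RB=np.array([[np.cos(YAW),-np.sin(YAW)],[np.sin(YAW),np.cos(YAW)]])
def bay(p): return (np.asarray(p)[...,:2]-BO)@RB
def world(b): return np.asarray(b)@RB.T+BO
def boxpose(w):
    "lid near edge and side edges from the top cloud -> (bay x,y of origin mm, slew deg)"
    B=bay(w)*1000;z=w[...,2];x,y=B[...,0],B[...,1]
    k=(z>.088)&(z<.102)&(abs(y)<150)&(x<130)&(x>-110)
    cx=[];cy=[]
    vs,us=np.where(k)
    for u in np.unique(us):
        q=vs[us==u]
        if len(q)>3: cx.append(x[q.max(),u]);cy.append(y[q.max(),u])
    cx=np.array(cx);cy=np.array(cy);m=np.ones(len(cx),bool)
    for _ in range(4):
        a=np.polyfit(cy[m],cx[m],1);r=abs(cx-np.polyval(a,cy));m=r<max(2,2*np.median(r))
    s=-np.arctan(a[0])
    R=np.array([[np.cos(s),np.sin(s)],[-np.sin(s),np.cos(s)]])
    q=np.stack([x[k],y[k]],-1)@R.T
    near=q[k[k]==1]
    rows=q[:,1];yc=(np.percentile(rows,.3)+np.percentile(rows,99.7))/2
    xn=np.median((np.stack([cx[m],cy[m]],-1)@R.T)[:,0])
    c=R.T@np.array([xn-1.0+60,yc])   # half a pixel (1 mm)..lid 1 mm in from the face
    return c.round(1),round(np.degrees(s),2),"width",(np.ptp(rows)).round(1),"face x",round(xn-1,1)
def st():
    s=get_state();R=cv2.Rodrigues(np.array(s["tool_rot"]))[0];p=np.array(s["position"])
    rb=RB.T@R[:2,:]
    print("t",round(s["time"],2),"bay mm",(bay(p)*1000).round(1),"z",round(p[2]*1000,1),"F",s["ft_force"].round(1),"w",round(s["grip_width"],2))
    print("q",s["joint_positions"].round(2));print("tool x/y/z in bay",np.vstack([rb,R[2]]).T.round(3).tolist())
E
python3 - <<'E'
from h import *
im,w=cloud("top");print(boxpose(w))
B=bay(w)*1000;k=(w[...,2]>.03)&(w[...,2]<.07)&(B[...,1]>120)&(B[...,1]<180)&(B[...,0]<-35)&(B[...,0]>-110)
print("knob",k.sum(),B[k].mean(0).round(1)); k2=(w[...,2]>.045)&(w[...,2]<.07)&k;print(k2.sum(),B[k2].mean(0).round(1))
E
python3 -m jog '[[[0,0,0,-0.5,-1],[0,0,0,-0.5,-1],[0,0,0,-0.5,-1],[0,0,0,-0.5,-1],[0,0,0,-0.5,-1],[0,0,0,-0.5,-1]]]'
python3 -c "from h import *;st()"
```

```text
(array([-40.1,  -5.7]), np.float64(-1.35), 'width', np.float64(219.8), 'face x', np.float64(-100.0))
knob 25 [-77.6 148.5]
21 [-77.5 149.1]
time: 0.95
position: [0.2649, 0.5934, 0.3429]
tool_rot: [0.167, -3.137, 0.001]
ft_force: [0.9, 0.6, 0.2]
grip_width: 0.401
t 0.95 bay mm [-283.7  612.5] z 342.9 F [0.9 0.6 0.2] w 0.4
q [-1.09  0.3  -0.13  1.24  0.04  1.6   0.46]
tool x/y/z in bay [[-1.0, -0.0, 0.0], [-0.0, 1.0, -0.0], [-0.0, -0.0, -1.0]]
```

```bash
python3 -m jog '[[[0,-0.2,-1,0,0],[0,-0.2,-1,0,0],[0,-0.2,-1,0,0],[0,-0.2,-1,0,0],[0,-0.2,-1,0,0],[0,-0.2,-1,0,0],[0,-0.2,-1,0,0]]]'
python3 -m jog '[[[0,0,-1,0,0],[0,0,-1,0,0],[0,0,-1,0,0],[0,0,-1,0,0],[0,0,-1,0,0],[0,0,-1,0,0],[0,0,-1,0,0],[0,0,0,0,0]]]'
python3 -c "from h import *;st()"
python3 -m jog '[[[0,0,0,-1,0],[0,0,0,-1,0],[0,0,0,-1,0],[0,0,0,-1,0],[0,0,0,-1,0],[0,0,0,-1,0]]]'
python3 -c "from h import *;st()"
```

```text
time: 1.82
position: [0.3499, 0.3194, 0.3425]
tool_rot: [-0.163, 3.137, 0.0]
ft_force: [0.7, -0.6, -0.2]
grip_width: 0.006
time: 2.82
position: [0.379, 0.0378, 0.3427]
tool_rot: [-0.146, 3.138, -0.001]
ft_force: [-0.1, -0.2, -0.6]
grip_width: 0.008
t 2.83 bay mm [-229.3   47.8] z 342.7 F [-0.1 -0.2 -0.6] w 0.01
q [-0.34 -0.3   0.13  1.84  0.04  1.6   1.45]
tool x/y/z in bay [[-1.0, 0.013, -0.001], [0.013, 1.0, -0.0], [0.001, -0.0, -1.0]]
time: 3.58
position: [0.3789, 0.0447, 0.5825]
tool_rot: [-0.171, 3.133, 0.002]
ft_force: [-42.1, -7.0, 1.2]
grip_width: 0.004
t 3.58 bay mm [-228.7   54.7] z 582.5 F [-42.1  -7.    1.2] w 0.0
q [-0.23 -0.16  0.04  1.25  0.01  2.05  1.49]
tool x/y/z in bay [[-1.0, -0.002, -0.004], [-0.002, 1.0, 0.001], [0.004, 0.001, -1.0]]
```

```bash
python3 -m jog '[[[0,0,0,0,0]]]'
python3 -m jog '[[[0,0,0,-0.5,0],[0,0,0,-0.5,0]]]'
python3 -c "from h import *;st()"
```

```text
time: 3.7
position: [0.3796, 0.0435, 0.5833]
tool_rot: [-0.164, 3.131, 0.002]
ft_force: [0.2, -0.2, -1.1]
grip_width: 0.01
time: 3.95
position: [0.3807, 0.0446, 0.5928]
tool_rot: [-0.168, 3.112, 0.003]
ft_force: [0.5, -0.5, 0.5]
grip_width: 0.006
t 3.95 bay mm [-226.9   54.5] z 592.8 F [ 0.5 -0.5  0.5] w 0.01
q [ 0.21 -0.16 -0.31  1.21 -0.05  2.05  1.56]
tool x/y/z in bay [[-1.0, -0.002, -0.025], [-0.002, 1.0, 0.001], [0.025, 0.001, -1.0]]
```

```bash
python3 -m jog '[[[0,0,0,-1,0],[0,0,0,-1,0],[0,0,0,-1,0],[0,0,0,-1,0]]]'
python3 -c "from h import *;st()"
python3 -m jog '[[[0,0,0,-1,0],[0,0,0,-1,0],[0,0,0,-1,0],[0,0,0,-1,0]]]'
python3 -c "from h import *;st()"
```

```text
time: 4.45
position: [0.388, 0.0441, 0.6534]
tool_rot: [-0.157, 2.98, 0.015]
ft_force: [0.6, 0.2, -0.0]
grip_width: 0.009
t 4.45 bay mm [-219.7   53.2] z 653.4 F [ 0.6  0.2 -0. ] w 0.01
q [ 0.21 -0.17 -0.29  1.09 -0.06  2.05  1.56]
tool x/y/z in bay [[-0.988, 0.001, -0.157], [0.001, 1.0, 0.002], [0.157, 0.001, -0.988]]
time: 4.95
position: [0.3767, 0.0421, 0.7112]
tool_rot: [-0.148, 2.852, 0.025]
ft_force: [0.2, 0.2, -0.7]
grip_width: 0.005
t 4.95 bay mm [-231.1   52.4] z 711.2 F [ 0.2  0.2 -0.7] w 0.0
q [ 0.16 -0.2  -0.24  1.   -0.06  2.05  1.56]
tool x/y/z in bay [[-0.959, 0.003, -0.282], [0.003, 1.0, 0.002], [0.282, 0.002, -0.959]]
```

```bash
python3 -m jog '[[[0,0,0,-1,0],[0,0,0,-1,0],[0,0,0,-1,0],[0,0,0,-1,0],[0,0,0,-1,0],[0,0,0,-1,0],[0,0,0,-1,0],[0,0,0,-1,0],[0,0,0,-1,0]]]'
python3 -c "from h import *;st()"
```

```text
time: 6.08
position: [0.3138, 0.0353, 0.8333]
tool_rot: [-0.138, 2.564, 0.045]
ft_force: [0.5, 0.2, -0.4]
grip_width: 0.004
t 6.08 bay mm [-294.4   52.3] z 833.3 F [ 0.5  0.2 -0.4] w 0.0
q [-0.14 -0.3  -0.06  0.81  0.04  2.05  1.5 ]
tool x/y/z in bay [[-0.84, 0.0, -0.543], [-0.002, 1.0, 0.003], [0.543, 0.003, -0.84]]
```

```bash
python3 -m jog '[[[0,0,0,-1,0],[0,0,0,-1,0]]]'
python3 -c "from h import *;st()"
python3 -m jog '[[[0,0.5,-0.2,1,0],[0,0.5,-0.2,1,0],[0,0.5,-0.2,1,0],[0,0.5,-0.2,1,0],[0,0.5,-0.2,1,0],[0,0.5,-0.2,1,0],[0,0.5,-0.2,1,0],[0,0.5,-0.2,1,0]]]'
python3 -c "from h import *;st()"
```

```text
time: 6.32
position: [0.3037, 0.0297, 0.864]
tool_rot: [-0.122, 2.495, 0.046]
ft_force: [0.2, -0.3, 0.9]
grip_width: 0.006
t 6.33 bay mm [-305.1   47.8] z 864.0 F [ 0.2 -0.3  0.9] w 0.01
q [-0.17 -0.3  -0.05  0.75  0.07  2.05  1.49]
tool x/y/z in bay [[-0.8, 0.008, -0.6], [0.007, 1.0, 0.004], [0.6, -0.002, -0.8]]
time: 7.32
position: [0.4724, -0.0353, 0.619]
tool_rot: [-0.137, 2.658, 0.066]
ft_force: [0.7, -0.2, 0.0]
grip_width: 0.005
t 7.33 bay mm [-144.2  -34.7] z 619.0 F [ 0.7 -0.2  0. ] w 0.01
q [ 0.38 -0.3  -0.16  1.36 -0.21  1.62  1.82]
tool x/y/z in bay [[-0.886, 0.009, -0.463], [-0.002, 1.0, 0.023], [0.463, 0.021, -0.886]]
```

```bash
cat > kin.py <<'E'
import numpy as np
from scipy.optimize import least_squares
D=[(.321847,1.451673,1.37079,np.hypot(.26474,.59304),.22145),(-.3,1.84,1.6,np.hypot(.379,.0378),.3427),(-.16,1.25,2.05,.3815,.5825),
(-.2,1.0,2.05,.379,.7112),(-.3,.81,2.05,.3158,.8333),(-.3,.75,2.05,.305,.864),(-.3,1.36,1.62,.4737,.619),(.3,1.24,1.6,.6499,.3429)]
A=[];b=[]
for q2,q4,q6,r,z in D:
    a,c,e=q2,q2+q4,q2+q4+q6
    A+=[[np.sin(a),np.sin(c),np.sin(e),0]];b+=[r]
    A+=[[np.cos(a),np.cos(c),np.cos(e),1]];b+=[z]
L,res,_,_=np.linalg.lstsq(np.array(A),np.array(b),rcond=None)
def ik(r,z,lean):
    e=np.pi-lean; wr=r-L[2]*np.sin(e); wz=z-L[3]-L[2]*np.cos(e)
    d2=wr**2+wz**2; c4=(d2-L[0]**2-L[1]**2)/(2*L[0]*L[1])
    if abs(c4)>1: return None
    q4=np.arccos(c4);q2=np.arctan2(wr,wz)-np.arctan2(L[1]*np.sin(q4),L[0]+L[1]*np.cos(q4))
    return np.round([q2,q4,e-q2-q4],2)
if __name__=="__main__":
    print(L.round(3),(np.array(A)@L-b).round(3))
    for lean in (30,36):
        for z in (.03,.1,.2,.3,.4,.5,.6,.7,.8):
            print(lean,z,[(r,ik(r,z,np.radians(lean))) for r in(.45,.5,.6,.7)])
E
python3 kin.py
```

```text
[0.46  0.514 0.363 0.251] [-0.001 -0.    -0.002  0.001  0.002 -0.002  0.003  0.001 -0.002  0.003
 -0.    -0.001  0.    -0.002  0.     0.001]
30 0.03 [(0.45, array([-0.23,  2.56,  0.28])), (0.5, array([-0.09,  2.45,  0.26])), (0.6, array([0.12, 2.24, 0.26])), (0.7, array([0.3 , 2.  , 0.31]))]
30 0.1 [(0.45, array([-0.39,  2.49,  0.51])), (0.5, array([-0.24,  2.4 ,  0.46])), (0.6, array([-0.  ,  2.19,  0.43])), (0.7, array([0.2 , 1.96, 0.45]))]
30 0.2 [(0.45, array([-0.52,  2.36,  0.78])), (0.5, array([-0.37,  2.27,  0.72])), (0.6, array([-0.13,  2.08,  0.66])), (0.7, array([0.09, 1.87, 0.66]))]
30 0.3 [(0.45, array([-0.56,  2.18,  1.  ])), (0.5, array([-0.43,  2.11,  0.94])), (0.6, array([-0.19,  1.94,  0.87])), (0.7, array([0.03, 1.73, 0.86]))]
30 0.4 [(0.45, array([-0.55,  1.98,  1.19])), (0.5, array([-0.43,  1.92,  1.14])), (0.6, array([-0.21,  1.75,  1.07])), (0.7, array([0.01, 1.55, 1.05]))]
30 0.5 [(0.45, array([-0.5 ,  1.76,  1.36])), (0.5, array([-0.39,  1.69,  1.32])), (0.6, array([-0.18,  1.54,  1.26])), (0.7, array([0.03, 1.34, 1.25]))]
30 0.6 [(0.45, array([-0.41,  1.49,  
[... 1087 characters left out ...]
  1.02])), (0.6, array([-0.28,  1.85,  0.94])), (0.7, array([-0.06,  1.66,  0.91]))]
36 0.5 [(0.45, array([-0.58,  1.84,  1.25])), (0.5, array([-0.47,  1.78,  1.2 ])), (0.6, array([-0.26,  1.64,  1.13])), (0.7, array([-0.04,  1.45,  1.1 ]))]
36 0.6 [(0.45, array([-0.5 ,  1.59,  1.42])), (0.5, array([-0.4 ,  1.53,  1.38])), (0.6, array([-0.2 ,  1.39,  1.32])), (0.7, array([0.01, 1.19, 1.31]))]
36 0.7 [(0.45, array([-0.38,  1.29,  1.6 ])), (0.5, array([-0.29,  1.23,  1.57])), (0.6, array([-0.09,  1.08,  1.53])), (0.7, array([0.13, 0.85, 1.53]))]
36 0.8 [(0.45, array([-0.21,  0.91,  1.81])), (0.5, array([-0.12,  0.84,  1.79])), (0.6, array([0.1 , 0.63, 1.79])), (0.7, array([0.47, 0.09, 1.94]))]
```

```bash
python3 -m jog '[[[0,0.2,-0.17,0.96,0],[0,0.2,-0.17,0.96,0],[0,0.2,-0.17,0.96,0],[0,0.2,-0.17,0.96,0],[0,0.2,-0.17,0.96,0],[0,0.2,-0.17,0.96,0],[0,0.2,-0.17,0.96,0],[0,0.2,-0.17,0.96,0],[0,0.2,-0.17,0.96,0],[0,0,0,0,0]]]'
python3 -c "from h import *;st()"
```

```text
time: 8.57
position: [0.5766, -0.0783, 0.2777]
tool_rot: [-0.138, 2.671, 0.072]
ft_force: [0.7, 0.1, -1.0]
grip_width: 0.008
t 8.57 bay mm [-45.2 -88.6] z 277.7 F [ 0.7  0.1 -1. ] w 0.01
q [ 0.32 -0.16 -0.12  1.94 -0.23  0.94  1.97]
tool x/y/z in bay [[-0.893, 0.01, -0.451], [-0.003, 1.0, 0.027], [0.451, 0.026, -0.892]]
```

```bash
python3 -m jog '[[[0,0.88,-0.03,0.59,0],[0,0.88,-0.03,0.59,0],[0,0.88,-0.03,0.59,0],[0,0.88,-0.03,0.59,0],[0,0,0,0,0]]]'
python3 -c "from h import *;st()"
python3 -m jog '[[[0,0.38,-0.02,0.74,0],[0,0.38,-0.02,0.74,0],[0,0.38,-0.02,0.74,0],[0,0,0,0,0]]]'
python3 -c "from h import *;st()"
```

```text
time: 9.2
position: [0.495, -0.0874, 0.1322]
tool_rot: [-0.139, 2.668, 0.071]
ft_force: [0.1, 0.5, 0.5]
grip_width: 0.006
t 9.2 bay mm [-127.3  -89. ] z 132.2 F [0.1 0.5 0.5] w 0.01
q [ 0.32 -0.22 -0.06  2.29 -0.33  0.66  2.16]
tool x/y/z in bay [[-0.891, 0.008, -0.454], [-0.004, 1.0, 0.027], [0.454, 0.026, -0.891]]
time: 9.7
position: [0.4981, -0.0869, 0.0339]
tool_rot: [-0.142, 2.665, 0.071]
ft_force: [0.3, -0.2, -0.2]
grip_width: 0.005
t 9.7 bay mm [-124.1  -88.8] z 33.9 F [ 0.3 -0.2 -0.2] w 0.0
q [ 0.28 -0.04 -0.02  2.38 -0.49  0.41  2.34]
tool x/y/z in bay [[-0.89, 0.007, -0.457], [-0.006, 1.0, 0.026], [0.457, 0.026, -0.889]]
```

```bash
python3 -m jog '[[[0,-0.22,0,0.115,0],[0,-0.22,0,0.115,0],[0,-0.22,0,0.115,0],[0,0,0,0,0]]]'
python3 - <<'E'
from h import *
st();im,w=cloud("top","pics/t2.png");print(boxpose(w))
cloud("side","pics/s2.png")
E
```

```text
time: 10.2
position: [0.5289, -0.0851, 0.0356]
tool_rot: [-0.141, 2.661, 0.067]
ft_force: [-2.2, -1.5, 0.5]
grip_width: 0.005
t 10.2 bay mm [-93.3 -90.3] z 35.6 F [-2.2 -1.5  0.5] w 0.0
q [ 0.26  0.01 -0.04  2.32 -0.46  0.4   2.3 ]
tool x/y/z in bay [[-0.888, 0.006, -0.46], [-0.005, 1.0, 0.023], [0.46, 0.023, -0.888]]
(array([-30.1,  -2.2]), np.float64(3.72), 'width', np.float64(219.5), 'face x', np.float64(-90.2))
```

```bash
python3 -m jog '[[[0,0.56,0,-0.29,0],[0,-0.35,0,-0.67,0],[0,-0.35,0,-0.67,0],[0,-0.35,0.3,-0.67,0],[0,0,0.9,0,0],[0,0,0.9,0,0],[0,0,0.9,0,0],[0,0,0.9,0,0],[0,0,0.5,0,0],[0,0,0,0,0]]]'
python3 -c "from h import *;st()"
```

```text
time: 11.55
position: [0.4832, 0.0885, 0.1299]
tool_rot: [-0.148, 2.662, 0.07]
ft_force: [-0.3, -0.8, 0.4]
grip_width: 0.002
t 11.55 bay mm [-120.3   87.1] z 129.9 F [-0.3 -0.8  0.4] w 0.0
q [ 0.22 -0.29 -0.43  2.33 -0.17  0.6   1.58]
tool x/y/z in bay [[-0.888, 0.001, -0.459], [-0.011, 1.0, 0.024], [0.459, 0.026, -0.888]]
```

View pics/s2.png

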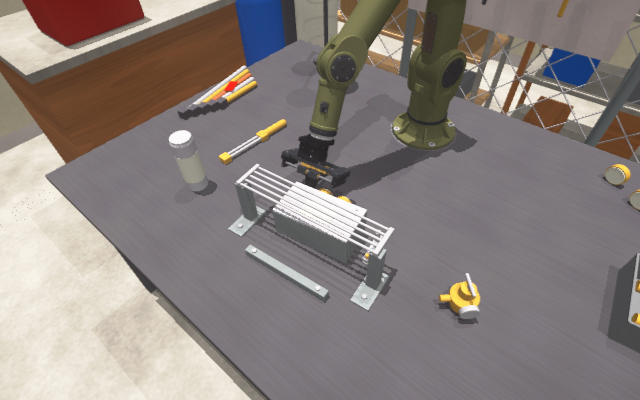

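```bash
python3 -m jog '[[[0,0.34,-0.02,0.68,0],[0,0.34,-0.02,0.68,0],[0,0.34,-0.02,0.68,0],[0,0,0,0,0],[0,-0.25,0,0.13,0],[0,-0.25,0,0.13,0],[0,-0.25,0,0.13,0],[0,-0.25,0,0.13,0],[0,0,0,0,0]]]'
python3 - <<'E'
from h import *
st();im,w=cloud("top","pics/t3.png");print(boxpose(w))
E
```

```text
time: 12.68
position: [0.5298, 0.0922, 0.0382]
tool_rot: [-0.144, 2.663, 0.07]
ft_force: [-1.4, 1.4, 0.3]
grip_width: 0.006
t 12.68 bay mm [-73.6  85.9] z 38.2 F [-1.4  1.4  0.3] w 0.01
q [ 0.3   0.01 -0.55  2.32  0.12  0.34  1.33]
tool x/y/z in bay [[-0.889, 0.005, -0.458], [-0.007, 1.0, 0.025], [0.458, 0.026, -0.889]]
(array([-13. ,  -9.9]), np.float64(-5.64), 'width', np.float64(219.4), 'face x', np.float64(-72.0))
```

```bash
python3 -m jog '[[[0,0.67,0,-0.34,0],[0,-0.35,0,-0.67,0],[0,-0.35,0,-0.67,0],[0,-0.35,-0.3,-0.67,0],[0,0,-0.9,0,0],[0,0,-0.9,0,0],[0,0,-0.9,0,0],[0,0,-0.9,0,0],[0,0,-0.5,0,0],[0,0,0,0,0]]]'
python3 -c "from h import *;st()"
python3 -m jog '[[[0,0.36,-0.02,0.68,0],[0,0.36,-0.02,0.68,0],[0,0.36,-0.02,0.68,0],[0,0,0,0,0],[0,-0.22,0,0.115,0],[0,-0.22,0,0.115,0],[0,-0.22,0,0.115,0],[0,-0.22,0,0.115,0],[0,0,0,0,0]]]'
python3 - <<'E'
from h import *
st();im,w=cloud("top","pics/t4.png");print(boxpose(w))
E
```

```text
time: 13.98
position: [0.5201, -0.0913, 0.1244]
tool_rot: [-0.138, 2.662, 0.067]
ft_force: [-0.2, 0.1, 0.7]
grip_width: 0.005
t 13.97 bay mm [-102.7  -95.5] z 124.4 F [-0.2  0.1  0.7] w 0.01
q [ 0.34 -0.15 -0.08  2.25 -0.34  0.62  2.16]
tool x/y/z in bay [[-0.888, 0.009, -0.459], [-0.003, 1.0, 0.024], [0.459, 0.023, -0.888]]
time: 15.1
position: [0.5591, -0.086, 0.0319]
tool_rot: [-0.141, 2.662, 0.067]
ft_force: [-1.4, -0.4, 0.2]
grip_width: 0.006
t 15.1 bay mm [-63.4 -94.4] z 31.9 F [-1.4 -0.4  0.2] w 0.01
q [ 0.29  0.08 -0.07  2.26 -0.44  0.39  2.26]
tool x/y/z in bay [[-0.889, 0.006, -0.459], [-0.005, 1.0, 0.023], [0.459, 0.023, -0.888]]
(array([ 1.5, -3.3]), np.float64(2.52), 'width', np.float64(219.4), 'face x', np.float64(-58.6))
```

```bash
python3 -m jog '[[[0,0.45,0,-0.23,0],[0,-0.36,0,-0.7,0],[0,-0.36,0,-0.7,0],[0,-0.36,0.3,-0.7,0],[0,0,0.9,0,0],[0,0,0.9,0,0],[0,0,0.9,0,0],[0,0,0.9,0,0],[0,0,0.5,0,0],[0,0,0,0,0]]]'
python3 -c "from h import *;st()"
python3 -m jog '[[[0,0.36,-0.02,0.69,0],[0,0.36,-0.02,0.69,0],[0,0.36,-0.02,0.69,0],[0,0,0,0,0],[0,-0.23,0,0.12,0],[0,-0.23,0,0.12,0],[0,-0.23,0,0.12,0],[0,-0.23,0,0.12,0],[0,0,0,0,0]]]'
python3 - <<'E'
from h import *
st();im,w=cloud("top","pics/t5.png");print(boxpose(w))
E
```

```text
time: 16.4
position: [0.5186, 0.0878, 0.1307]
tool_rot: [-0.148, 2.662, 0.07]
ft_force: [-0.6, -0.7, 0.2]
grip_width: 0.006
t 16.4 bay mm [-85.2  82.7] z 130.7 F [-0.6 -0.7  0.2] w 0.01
q [ 0.21 -0.2  -0.41  2.27 -0.1   0.58  1.54]
tool x/y/z in bay [[-0.888, 0.002, -0.459], [-0.011, 1.0, 0.024], [0.459, 0.026, -0.888]]
time: 17.52
position: [0.5596, 0.0914, 0.0366]
tool_rot: [-0.145, 2.664, 0.07]
ft_force: [-2.4, 1.8, -0.1]
grip_width: 0.002
t 17.52 bay mm [-44.  82.] z 36.6 F [-2.4  1.8 -0.1] w 0.0
q [ 0.23  0.07 -0.47  2.26  0.18  0.35  1.3 ]
tool x/y/z in bay [[-0.889, 0.004, -0.458], [-0.008, 1.0, 0.025], [0.458, 0.026, -0.889]]
(array([16.2, -7.6]), np.float64(-5.63), 'width', np.float64(229.2), 'face x', np.float64(-43.1))
```

```bash
python3 -m jog '[[[0,0.71,0,-0.37,0],[0,-0.35,0,-0.69,0],[0,-0.35,0,-0.69,0],[0,-0.35,-0.3,-0.69,0],[0,0,-0.9,0,0],[0,0,-0.9,0,0],[0,0,-0.9,0,0],[0,0,-0.9,0,0],[0,0,-0.4,0,0],[0,0,0,0,0]]]'
python3 -c "from h import *;st()"
python3 -m jog '[[[0,0.36,-0.02,0.69,0],[0,0.36,-0.02,0.69,0],[0,0.36,-0.02,0.69,0],[0,0,0,0,0],[0,-0.23,0,0.12,0],[0,-0.23,0,0.12,0],[0,-0.23,0,0.12,0],[0,-0.23,0,0.12,0],[0,0,0,0,0]]]'
python3 - <<'E'
from h import *
st();im,w=cloud("top","pics/t6.png");print(boxpose(w))
E
```

```text
time: 18.82
position: [0.547, -0.0889, 0.1256]
tool_rot: [-0.138, 2.662, 0.067]
ft_force: [0.4, -0.2, -1.0]
grip_width: 0.006
t 18.82 bay mm [-75.8 -96. ] z 125.6 F [ 0.4 -0.2 -1. ] w 0.01
q [ 0.35 -0.09 -0.11  2.2  -0.33  0.61  2.13]
tool x/y/z in bay [[-0.888, 0.008, -0.459], [-0.003, 1.0, 0.024], [0.459, 0.023, -0.888]]
time: 19.95
position: [0.5882, -0.0836, 0.032]
tool_rot: [-0.141, 2.663, 0.067]
ft_force: [-1.5, -0.7, -0.1]
grip_width: 0.007
t 19.95 bay mm [-34.2 -95.1] z 32.0 F [-1.5 -0.7 -0.1] w 0.01
q [ 0.3   0.14 -0.11  2.19 -0.39  0.39  2.2 ]
tool x/y/z in bay [[-0.889, 0.006, -0.459], [-0.005, 1.0, 0.023], [0.459, 0.023, -0.888]]
(array([30.8, -2.5]), np.float64(2.13), 'width', np.float64(219.3), 'face x', np.float64(-29.3))
```

```bash
python3 -m jog '[[[0,0.89,0,-0.46,0],[0,-0.5,0,-0.97,0],[0,-0.5,0,-0.97,0],[0,-0.5,0,-0.97,0],[0,-0.5,0.28,-0.97,0],[0,-0.5,0.28,-0.97,0],[0,-0.5,0.28,-0.97,0],[0,-0.5,0.28,-0.97,0],[0,-0.5,0.28,-0.97,0],[0,-0.5,0.28,-0.97,0]]]'
python3 -m jog '[[[0,-0.5,0.28,-0.97,0],[0,-0.5,0.28,-0.97,0],[0,-0.5,0.28,-0.97,0],[0,-0.5,0.28,-0.97,0],[0,-0.5,0.28,-0.97,0],[0,-0.5,0.28,-0.97,0],[0,-0.5,0.28,-0.97,0],[0,-0.5,0.28,-0.97,0],[0,-0.5,0.28,-0.97,0],[0,-0.5,0.28,-0.97,0]]]'
python3 -c "from h import *;st()"
```

```text
time: 21.25
position: [0.5408, -0.0284, 0.4281]
tool_rot: [-0.144, 2.662, 0.068]
ft_force: [0.0, -0.8, 0.3]
grip_width: 0.003
time: 22.5
position: [0.5319, 0.0559, 0.8104]
tool_rot: [-0.133, 2.644, 0.091]
ft_force: [1.1, -2.3, 0.2]
grip_width: 0.007
t 22.5 bay mm [-75.4  49.6] z 810.4 F [ 1.1 -2.3  0.2] w 0.01
q [-0.23  0.14  0.14  0.47 -0.07  2.04  1.53]
tool x/y/z in bay [[-0.88, 0.016, -0.475], [-0.005, 0.999, 0.041], [0.475, 0.038, -0.879]]
```

```bash
python3 -m jog '[[[0,0,0,-1,0],[0,0,0,-1,0],[0,0,0,-1,0],[0,0,0,-1,0],[0,0,0,0,0]]]'
python3 -c "from h import *;st()"
```

```text
time: 23.12
position: [0.4459, 0.041, 0.8681]
tool_rot: [-0.126, 2.537, 0.104]
ft_force: [-0.6, -0.1, 0.1]
grip_width: 0.003
t 23.12 bay mm [-162.5   43.9] z 868.1 F [-0.6 -0.1  0.1] w 0.0
q [-0.44 -0.01  0.3   0.5  -0.03  2.05  1.52]
tool x/y/z in bay [[-0.824, 0.02, -0.567], [-0.007, 0.999, 0.046], [0.567, 0.042, -0.823]]
```

```bash
python3 -m jog '[[[0,-0.32,0,0.88,0],[0,-0.32,0,0.88,0],[0,-0.32,0,0.88,0],[0,-0.32,0,0.88,0],[0,-0.32,0,0.88,0]]]'
python3 -m jog '[[[0,0.61,0,0.91,0],[0,0.61,0,0.91,0],[0,0.61,0,0.91,0],[0,0.61,0,0.91,0],[0,0.61,0,0.91,0],[0,0.61,0,0.91,0],[0,0.61,0,0.91,0],[0,0.61,0,0.91,0],[0,0.61,0,0.91,0],[0,0,0,0,0]]]'
python3 -c "from h import *;st()"
```

```text
time: 23.75
position: [0.6013, 0.0638, 0.7526]
tool_rot: [-0.125, 2.547, 0.1]
ft_force: [-0.1, -0.5, -0.1]
grip_width: 0.007
time: 25.0
position: [0.5974, 0.0805, 0.3544]
tool_rot: [-0.125, 2.555, 0.098]
ft_force: [1.2, 0.8, -1.1]
grip_width: 0.003
t 25.0 bay mm [-7.6 67.1] z 354.4 F [ 1.2  0.8 -1.1] w 0.0
q [-0.43 -0.26  0.2   1.9   0.09  0.91  1.42]
tool x/y/z in bay [[-0.834, 0.02, -0.552], [-0.004, 0.999, 0.044], [0.552, 0.039, -0.833]]
```

```bash
python3 -m jog '[[[0,0.81,0.08,0.69,0],[0,0.81,0.08,0.69,0],[0,0.81,0.08,0.69,0],[0,0.81,0.08,0.69,0],[0,0,0,0,0]]]'
python3 -c "from h import *;st()"
```

```text
time: 25.62
position: [0.5508, 0.0956, 0.1953]
tool_rot: [-0.125, 2.549, 0.099]
ft_force: [0.6, -0.3, 0.1]
grip_width: 0.003
t 25.62 bay mm [-52.4  87.1] z 195.3 F [ 0.6 -0.3  0.1] w 0.0
q [-0.38 -0.27  0.12  2.24  0.14  0.59  1.32]
tool x/y/z in bay [[-0.831, 0.02, -0.556], [-0.005, 0.999, 0.044], [0.557, 0.039, -0.83]]
```

```bash
python3 -m jog '[[[0,0.63,-0.05,0.85,0],[0,0.63,-0.05,0.85,0],[0,0.63,-0.05,0.85,0],[0,0.63,-0.05,0.85,0],[0,0,0,0,0]]]'
python3 -c "from h import *;st()"
python3 -m jog '[[[0,-0.22,0,0.148,0],[0,-0.22,0,0.148,0],[0,-0.22,0,0.148,0],[0,-0.22,0,0.148,0],[0,0,0,0,0]]]'
python3 - <<'E'
from h import *
st();im,w=cloud("top","pics/t7.png");print(boxpose(w));cloud("side","pics/s7.png")
E
```

```text
time: 26.25
position: [0.5455, 0.094, 0.027]
tool_rot: [-0.125, 2.548, 0.098]
ft_force: [-0.6, -0.1, 0.8]
grip_width: 0.007
t 26.25 bay mm [-57.8  86. ] z 27.0 F [-0.6 -0.1  0.8] w 0.01
q [-0.34  0.01  0.1   2.41  0.28  0.14  1.16]
tool x/y/z in bay [[-0.83, 0.02, -0.558], [-0.005, 0.999, 0.043], [0.558, 0.038, -0.829]]
time: 26.88
position: [0.5894, 0.1011, 0.0308]
tool_rot: [-0.127, 2.541, 0.102]
ft_force: [-1.3, 1.3, 0.8]
grip_width: 0.002
t 26.88 bay mm [-13.4  88.5] z 30.8 F [-1.3  1.3  0.8] w 0.0
q [-0.31  0.09  0.08  2.31  0.17  0.14  1.28]
tool x/y/z in bay [[-0.826, 0.02, -0.563], [-0.007, 0.999, 0.045], [0.563, 0.042, -0.825]]
(array([45.5, -2.9]), np.float64(-6.36), 'width', np.float64(249.3), 'face x', np.float64(-14.4))
```

```bash
python3 -m jog '[[[0,0.93,0,-0.63,0],[0,-0.46,0,-0.68,0],[0,-0.46,0,-0.68,0],[0,-0.46,-0.3,-0.68,0],[0,0,-0.9,0,0],[0,0,-0.9,0,0],[0,0,-0.9,0,0],[0,0,-0.9,0,0],[0,0,-0.5,0,0],[0,0,0,0,0]]]'
python3 -c "from h import *;st()"
```

```text
time: 28.22
position: [0.5636, -0.0871, 0.1203]
tool_rot: [-0.119, 2.542, 0.099]
ft_force: [-0.7, -0.0, -0.7]
grip_width: 0.007
t 28.23 bay mm [-59. -96.] z 120.3 F [-0.7 -0.  -0.7] w 0.01
q [-0.49 -0.17  0.71  2.29 -0.3   0.44  2.15]
tool x/y/z in bay [[-0.826, 0.024, -0.562], [-0.001, 0.999, 0.045], [0.563, 0.038, -0.826]]
```

View pics/s7.png

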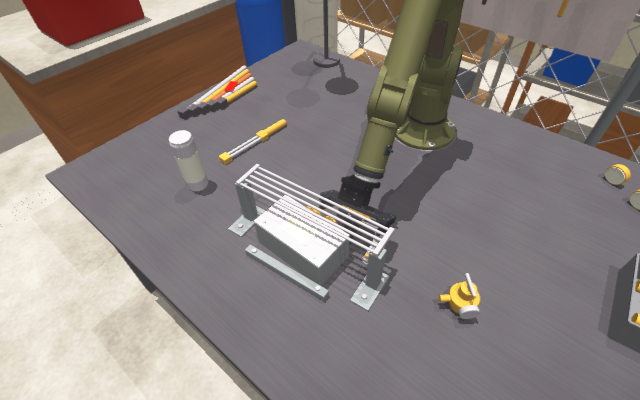

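```bash
python3 -m jog '[[[0,0.44,0,0.64,0],[0,0.44,0,0.64,0],[0,0.44,0,0.64,0],[0,0,0,0,0],[0,-0.24,0,0.16,0],[0,-0.24,0,0.16,0],[0,-0.24,0,0.16,0],[0,-0.24,0,0.16,0],[0,0,0,0,0]]]'
python3 - <<'E'
from h import *
st();im,w=cloud("top","pics/t8.png");print(boxpose(w))
E
```

```text
time: 29.35
position: [0.6098, -0.0807, 0.054]
tool_rot: [-0.13, 2.544, 0.08]
ft_force: [0.2, -0.8, -0.6]
grip_width: 0.006
t 29.35 bay mm [-12.4 -94.5] z 54.0 F [ 0.2 -0.8 -0.6] w 0.01
q [-0.42  0.11  0.66  2.25 -0.88  0.36  2.65]
tool x/y/z in bay [[-0.828, 0.013, -0.561], [-0.004, 1.0, 0.029], [0.561, 0.026, -0.828]]
(array([55.7, -4.1]), np.float64(0.06), 'width', np.float64(219.6), 'face x', np.float64(-4.3))
```

```bash
python3 -m jog '[[[0,0.4,0,-0.27,0],[0,0.4,0,-0.27,0],[0,0,0,0,1],[0,0,0,0,1],[0,0.34,0,0.5,0],[0,0,0,0,0]]]'
python3 - <<'E'
from h import *
st();im,w=cloud("top","pics/t9.png");print(boxpose(w))
B=bay(w)*1000;k=(w[...,2]>.135)&(w[...,2]<.17)&(abs(B[...,1])<210)&(B[...,0]>-60)&(B[...,0]<80);print("rack",B[k].mean(0).round(1),rect(w[k]))
c=im[130:230,245:405,::-1];cv2.imwrite("pics/c9.png",cv2.resize(c,None,fx=5,fy=5,interpolation=cv2.INTER_CUBIC))
E
```

```text
time: 30.15
position: [0.5691, -0.08, 0.0284]
tool_rot: [0.092, 2.554, 0.151]
ft_force: [-0.4, -0.5, 0.5]
grip_width: 0.01
t 30.15 bay mm [-52.8 -89.5] z 28.4 F [-0.4 -0.5  0.5] w 0.01
q [-0.41  0.08  0.66  2.35 -1.02  0.31  2.65]
tool x/y/z in bay [[-0.818, 0.186, -0.544], [0.138, 0.982, 0.128], [0.558, 0.029, -0.829]]
(array([55.7, -4. ]), np.float64(0.05), 'width', np.float64(218.2), 'face x', np.float64(-4.3))
rack [9.7 0.4] (array([621.5,  15.5]), array([ 83.8, 418.9]), 6.1)
```

View pics/c9.png

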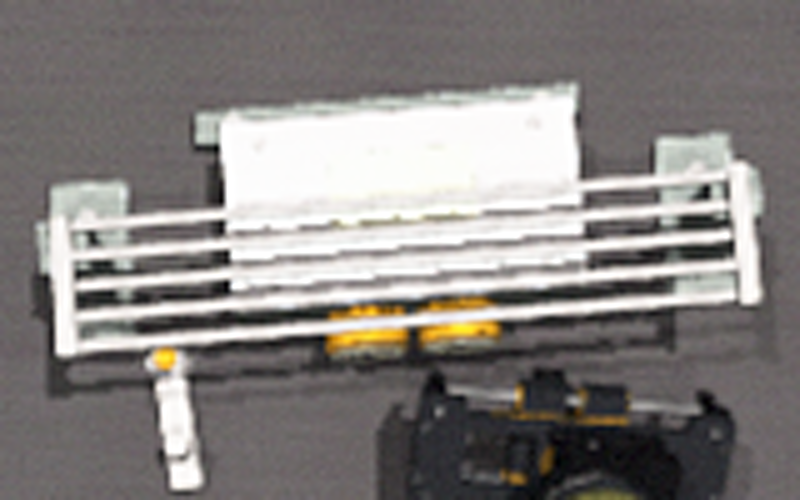

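```bash
cat >> h.py <<'E'
def back(w):
    "back and side edges of the lid behind the rack: back-face bay x at y=0, slew deg, y centre"
    B=bay(w)*1000;z=w[...,2];x,y=B[...,0],B[...,1]
    k=(z>.088)&(z<.102)&(abs(y)<135)&(x<140)&(x>58)
    vs,us=np.where(k);cx=[];cy=[]
    for u in np.unique(us):
        v=vs[us==u].min();cx.append(x[v,u]);cy.append(y[v,u])
    cx,cy=np.array(cx),np.array(cy);m=np.ones(len(cx),bool)
    for _ in range(4):
        a=np.polyfit(cy[m],cx[m],1);r=abs(cx-np.polyval(a,cy));m=r<max(2,2*np.median(r))
    return "back x",round(a[1]+1,1),"slew",round(-np.degrees(np.arctan(a[0])),2),"y mid",round((cy.min()+cy.max())/2,1),"width",round(np.ptp(cy),1)
E
python3 - <<'E'
from h import *
im,w=cloud("top");print(back(w))
B=bay(w)*1000;k=(w[...,2]>.018)&(w[...,2]<.034)&(abs(B[...,1])<140)&(B[...,0]>100)&(B[...,0]<170);print("stop top x range",np.percentile(B[k][:,0],[1,99]),"y",np.percentile(B[k][:,1],[0,100]))
E
```

```text
('back x', np.float64(113.9), 'slew', np.float64(-0.04), 'y mid', np.float64(-5.0), 'width', np.float64(215.1))
stop top x range [120.28747483 142.35322779] y [-123.85649941  123.51617084]
```

```bash
python3 -m jog '[[[0,-0.24,0.04,0.165,0],[0,-0.24,0.04,0.165,0],[0,-0.24,0.04,0.165,0],[0,0,0,0,0]]]'
python3 -c "from h import *;st()"
```

```text
time: 30.75
position: [0.6065, -0.0772, 0.0301]
tool_rot: [0.091, 2.551, 0.149]
ft_force: [-0.5, 0.1, -0.9]
grip_width: -0.0
t 30.75 bay mm [-15.3 -90.7] z 30.1 F [-0.5  0.1 -0.9] w -0.0
q [-0.4   0.16  0.63  2.27 -1.07  0.34  2.66]
tool x/y/z in bay [[-0.816, 0.185, -0.547], [0.138, 0.982, 0.126], [0.561, 0.028, -0.827]]
```

```bash
python3 -m jog '[[[0,-0.08,0.013,0.056,0],[0,-0.08,0.013,0.056,0],[0,0,0,0,0]]]'
python3 - <<'E'
from h import *
st();im,w=cloud("top");print(boxpose(w),back(w))
E
```

```text
time: 31.12
position: [0.6105, -0.0769, 0.0278]
tool_rot: [0.092, 2.555, 0.15]
ft_force: [-9.8, -0.8, 3.7]
grip_width: -0.001
t 31.12 bay mm [-11.3 -90.8] z 27.8 F [-9.8 -0.8  3.7] w -0.0
q [-0.4   0.18  0.63  2.26 -1.08  0.34  2.66]
tool x/y/z in bay [[-0.819, 0.186, -0.543], [0.139, 0.982, 0.127], [0.557, 0.029, -0.83]]
(array([56. , -3.9]), np.float64(0.22), 'width', np.float64(218.4), 'face x', np.float64(-4.0)) ('back x', np.float64(114.0), 'slew', np.float64(0.34), 'y mid', np.float64(-5.2), 'width', np.float64(215.4))
```

```bash
python3 -m jog '[[[0,-0.08,0.013,0.056,0],[0,-0.08,0.013,0.056,0],[0,0,0,0,0]]]'
python3 - <<'E'
from h import *
st();im,w=cloud("top");print(boxpose(w),back(w))
E
```

```text
time: 31.55
position: [0.6135, -0.0765, 0.0238]
tool_rot: [0.09, 2.563, 0.149]
ft_force: [-21.0, -3.2, 0.6]
grip_width: 0.005
t 31.55 bay mm [ -8.3 -90.8] z 23.8 F [-21.   -3.2   0.6] w 0.0
q [-0.4   0.19  0.63  2.25 -1.08  0.35  2.66]
tool x/y/z in bay [[-0.823, 0.184, -0.537], [0.138, 0.982, 0.125], [0.551, 0.029, -0.834]]
(array([60.9, -3.8]), np.float64(3.93), 'width', np.float64(221.7), 'face x', np.float64(0.5)) ('back x', np.float64(115.8), 'slew', np.float64(1.23), 'y mid', np.float64(-3.1), 'width', np.float64(218.2))
```

```bash
python3 -m jog '[[[0,0.92,-0.15,-0.63,0],[0,-0.46,0.1,-0.68,-1],[0,-0.46,0,-0.68,-1],[0,-0.46,0.3,-0.68,0],[0,0,0.9,0,0],[0,0,0.9,0,0],[0,0,0.9,0,0],[0,0,0.9,0,0],[0,0,0.4,0,0],[0,0,0,0,0]]]'
python3 - <<'E'
from h import *
st();im,w=cloud("top");print(boxpose(w),back(w))
E
```

```text
time: 32.85
position: [0.5588, 0.0881, 0.1307]
tool_rot: [-0.121, 2.545, 0.088]
ft_force: [0.6, 0.2, 0.0]
grip_width: 0.006
t 32.85 bay mm [-45.2  78.7] z 130.7 F [0.6 0.2 0. ] w 0.01
q [-0.36 -0.17  0.12  2.3   0.15  0.42  1.31]
tool x/y/z in bay [[-0.828, 0.02, -0.56], [-0.0, 0.999, 0.036], [0.56, 0.03, -0.828]]
(array([65.6, -3.6]), np.float64(-0.02), 'width', np.float64(220.7), 'face x', np.float64(5.6)) ('back x', np.float64(115.7), 'slew', np.float64(1.24), 'y mid', np.float64(-3.4), 'width', np.float64(218.4))
```

```bash
python3 -m jog '[[[0,0.54,0.04,0.68,0],[0,0.54,0.04,0.68,0],[0,0.54,0.04,0.68,0],[0,0,0,0,0],[0,-0.26,0,0.175,0],[0,-0.26,0,0.175,0],[0,-0.26,0,0.175,0],[0,0,0,0,0]]]'
python3 -c "from h import *;st()"
python3 -m jog '[[[0,-0.08,0,0.056,0],[0,-0.08,0,0.056,0],[0,0,0,0,0]]]'
python3 - <<'E'
from h import *
st();im,w=cloud("top");print(back(w))
E
```

```text
time: 33.9
position: [0.5889, 0.0986, 0.0279]
tool_rot: [-0.117, 2.544, 0.088]
ft_force: [-0.3, 0.5, 0.3]
grip_width: 0.006
t 33.9 bay mm [-14.1  86. ] z 27.9 F [-0.3  0.5  0.3] w 0.01
q [-0.3   0.1   0.06  2.31  0.28  0.14  1.15]
tool x/y/z in bay [[-0.828, 0.023, -0.561], [0.003, 0.999, 0.037], [0.561, 0.029, -0.827]]
time: 34.28
position: [0.5941, 0.1, 0.0264]
tool_rot: [-0.12, 2.547, 0.087]
ft_force: [-6.7, 1.2, 3.7]
grip_width: 0.005
t 34.27 bay mm [-8.8 86.8] z 26.4 F [-6.7  1.2  3.7] w 0.01
q [-0.29  0.11  0.05  2.3   0.27  0.14  1.17]
tool x/y/z in bay [[-0.829, 0.021, -0.558], [0.001, 0.999, 0.037], [0.559, 0.03, -0.829]]
('back x', np.float64(117.3), 'slew', np.float64(0.28), 'y mid', np.float64(-5.9), 'width', np.float64(216.3))
```

```bash
python3 -m jog '[[[0,-0.08,0,0.056,0],[0,-0.08,0,0.056,0],[0,0,0,0,0]]]'
python3 - <<'E'
from h import *
st();im,w=cloud("top");print(back(w))
E
```

```text
time: 34.7
position: [0.5967, 0.1004, 0.0234]
tool_rot: [-0.122, 2.557, 0.085]
ft_force: [-30.8, -2.0, 22.0]
grip_width: 0.003
t 34.7 bay mm [-6.2 86.9] z 23.4 F [-30.8  -2.   22. ] w 0.0
q [-0.28  0.13  0.04  2.29  0.26  0.15  1.18]
tool x/y/z in bay [[-0.835, 0.02, -0.551], [0.001, 0.999, 0.035], [0.551, 0.028, -0.834]]
('back x', np.float64(118.2), 'slew', np.float64(-0.23), 'y mid', np.float64(-5.4), 'width', np.float64(215.4))
```

```bash
python3 -m jog '[[[0,0.93,0,-0.63,0],[0,-0.46,0,-0.7,0],[0,-0.46,0,-0.7,0],[0,-0.46,-0.3,-0.7,0],[0,0,-0.9,0,0],[0,0,-0.9,0,0],[0,0,-0.9,0,0],[0,0,-0.9,0,0],[0,0,-0.4,0,1],[0,0,0,0,1]]]'
python3 - <<'E'
from h import *
st()
for i in range(3): im,w=cloud("top","pics/t10.png");print(back(w))
B=bay(w)*1000;k=(w[...,2]>.018)&(w[...,2]<.034)&(abs(B[...,1])<140)&(B[...,0]>100)&(B[...,0]<170);p=B[k]
for y0 in(-118,115): q=p[abs(p[:,1]-y0)<6];print("stop near edge",y0,q[:,0].min(),q[:,0].max())
E
```

```text
time: 36.0
position: [0.5756, -0.0808, 0.1213]
tool_rot: [0.111, 2.55, 0.156]
ft_force: [-0.9, 0.2, 0.2]
grip_width: 0.004
t 36.0 bay mm [-46.5 -91. ] z 121.3 F [-0.9  0.2  0.2] w 0.0
q [-0.34 -0.12  0.55  2.27 -0.35  0.44  1.99]
tool x/y/z in bay [[-0.814, 0.201, -0.545], [0.151, 0.979, 0.135], [0.561, 0.028, -0.827]]
('back x', np.float64(118.0), 'slew', np.float64(-0.32), 'y mid', np.float64(-5.9), 'width', np.float64(216.7))
('back x', np.float64(118.2), 'slew', np.float64(-0.45), 'y mid', np.float64(-6.1), 'width', np.float64(216.5))
('back x', np.float64(117.6), 'slew', np.float64(-0.44), 'y mid', np.float64(-5.8), 'width', np.float64(216.4))
stop near edge -118 120.75734277431886 141.69099400374506
stop near edge 115 121.04949865181635 139.57684551883162
```

Run:
```python
from h import *
s=get_state();R=cv2.Rodrigues(np.array(s["tool_rot"]))[0];p=np.array(s["position"])
P=[]
for n in("side","top"):
    im,w=cloud(n);q=w.reshape(-1,3);q=q[np.isfinite(q[:,0])&(q[:,2]>.168)];P.append((q-p)@R)
t=np.vstack(P)*1000;t=t[(abs(t[:,1])<130)&(abs(t[:,0])<120)&(t[:,2]<-20)&(t[:,2]>-260)]
for z0 in range(-220,-20,20):
    print(z0,[(y0,round(float(np.percentile(a[:,0],2))),len(a)) if len(a:=t[(t[:,2]>=z0)&(t[:,2]<z0+20)&(t[:,1]>=y0)&(t[:,1]<y0+30)])>4 else None for y0 in range(-105,105,30)])
```

```text
-220 [None, None, (-45, -34, 31), (-15, -40, 130), (15, -34, 234), None, None]
-200 [None, None, (-45, -35, 11), (-15, -39, 98), (15, -33, 167), None, None]
-180 [None, (-75, -37, 20), (-45, -39, 155), (-15, -39, 145), (15, -36, 170), None, None]
-160 [None, (-75, -26, 14), (-45, -31, 71), (-15, -25, 130), (15, -23, 16), None, None]
-140 [None, (-75, -26, 18), (-45, -26, 105), (-15, -26, 167), (15, -25, 26), None, None]
-120 [(-105, -39, 196), (-75, -38, 182), (-45, -28, 102), (-15, -29, 144), (15, -28, 204), (45, -38, 188), (75, -39, 369)]
-100 [(-105, -39, 119), (-75, -36, 52), (-45, -40, 110), (-15, -40, 146), (15, -39, 261), (45, -36, 75), (75, -39, 170)]
-80 [(-105, -39, 38), None, (-45, -42, 26), (-15, -40, 49), (15, -39, 62), None, (75, -39, 88)]
-60 [None, None, None, (-15, -15, 33), (15, -13, 9), None, None]
-40 [None, None, None, None, None, None, None]
```

```bash
python3 -m jog '[[[0,0,0.2,0,-1],[0,0,0.2,0,-1],[0,0.49,0,0.61,0],[0,0.49,0,0.61,0],[0,0.49,0,0.61,0],[0,0,0,0,0]]]'
python3 -c "from h import *;st()"
```

```text
time: 37.0
position: [0.5673, -0.0607, 0.0374]
tool_rot: [-0.122, 2.548, 0.086]
ft_force: [-0.7, -0.1, 0.3]
grip_width: 0.003
t 37.0 bay mm [-52.6 -70.1] z 37.4 F [-0.7 -0.1  0.3] w 0.0
q [-0.22  0.04  0.4   2.35 -0.84  0.28  2.61]
tool x/y/z in bay [[-0.83, 0.02, -0.558], [0.0, 0.999, 0.035], [0.558, 0.029, -0.829]]
```

```bash
python3 -m jog '[[[0,0.12,-0.18,0.19,0],[0,0,-0.18,0,0],[0,0,0,0,0]]]'
python3 -c "from h import *;st()"
```

```text
time: 37.38
position: [0.5716, -0.0778, 0.0322]
tool_rot: [-0.116, 2.542, 0.081]
ft_force: [0.3, -0.9, 0.3]
grip_width: 0.007
t 37.38 bay mm [-50.  -87.5] z 32.2 F [ 0.3 -0.9  0.3] w 0.01
q [ 0.2   0.08  0.02  2.33 -0.88  0.27  2.69]
tool x/y/z in bay [[-0.826, 0.022, -0.563], [0.005, 0.999, 0.032], [0.563, 0.024, -0.826]]
```

```bash
python3 -m jog '[[[0,-0.23,0,0.2,0],[0,-0.23,0,0.2,0],[0,-0.23,0,0.2,0],[0,0,0,0,0]]]'
python3 -c "from h import *;st()"
```

```text
time: 37.88
position: [0.6082, -0.0689, 0.0263]
tool_rot: [-0.126, 2.544, 0.085]
ft_force: [-0.2, -0.1, 0.2]
grip_width: 0.01
t 37.88 bay mm [-12.7 -82.6] z 26.3 F [-0.2 -0.1  0.2] w 0.01
q [ 0.16  0.15  0.02  2.25 -0.87  0.25  2.65]
tool x/y/z in bay [[-0.828, 0.017, -0.561], [-0.003, 0.999, 0.034], [0.561, 0.029, -0.827]]
```

Well placed, and the tool is square. Now the firm final push on the right.

```bash
python3 -m jog '[[[0,-0.08,0,0.056,0],[0,-0.08,0,0.056,0],[0,0,0,0,0]]]'
python3 -c "from h import *;st()"
python3 - <<'E'
from h import *
for i in range(2): im,w=cloud("top");print(back(w))
E
```

```text
time: 38.25
position: [0.6136, -0.0696, 0.0255]
tool_rot: [-0.122, 2.546, 0.086]
ft_force: [-4.2, -0.5, 3.0]
grip_width: 0.01
t 38.25 bay mm [ -7.4 -83.9] z 25.5 F [-4.2 -0.5  3. ] w 0.01
q [ 0.16  0.16  0.02  2.24 -0.86  0.25  2.63]
tool x/y/z in bay [[-0.829, 0.02, -0.559], [0.0, 0.999, 0.035], [0.56, 0.029, -0.828]]
('back x', np.float64(118.3), 'slew', np.float64(-0.22), 'y mid', np.float64(-5.7), 'width', np.float64(215.8))
('back x', np.float64(118.5), 'slew', np.float64(-0.42), 'y mid', np.float64(-5.7), 'width', np.float64(216.8))
```

```bash
python3 -m jog '[[[0,-0.06,0,0.042,0],[0,-0.06,0,0.042,0],[0,0,0,0,0]]]'
python3 - <<'E'
from h import *
st()
for i in range(2): im,w=cloud("top");print(back(w))
E
```

```text
time: 38.72
position: [0.6151, -0.0696, 0.0237]
tool_rot: [-0.12, 2.551, 0.089]
ft_force: [-31.4, -1.2, 22.3]
grip_width: 0.005
t 38.73 bay mm [ -5.9 -84. ] z 23.7 F [-31.4  -1.2  22.3] w 0.0
q [ 0.16  0.17  0.03  2.23 -0.85  0.26  2.62]
tool x/y/z in bay [[-0.832, 0.022, -0.555], [0.001, 0.999, 0.038], [0.555, 0.031, -0.831]]
('back x', np.float64(118.5), 'slew', np.float64(-0.2), 'y mid', np.float64(-5.3), 'width', np.float64(215.2))
('back x', np.float64(118.6), 'slew', np.float64(-0.07), 'y mid', np.float64(-5.7), 'width', np.float64(216.4))
```

```bash
python3 -m jog '[[[0,0.93,0,-0.63,0],[0,-0.46,0,-0.7,0],[0,-0.46,0,-0.7,0],[0,-0.46,0.2,-0.7,0],[0,0.06,0.9,-0.04,0],[0,0.06,0.9,-0.04,0],[0,0.06,0.9,-0.04,0],[0,0.06,0.9,-0.04,0]]]'
python3 -m jog '[[[0,0.06,0.9,-0.04,0],[0,0.06,0.9,-0.04,0],[0,0.06,0.9,-0.04,0],[0,0.06,0.5,-0.04,0],[0,0,0,0,0]]]'
python3 - <<'E'
from h import *
st()
im,w=cloud("top","pics/t11.png");print(back(w))
cloud("side","pics/s11.png")
B=bay(w)*1000;k=(w[...,2]>.044)&(w[...,2]<.07)&(B[...,1]>110)&(B[...,1]<180)&(B[...,0]<-35)&(B[...,0]>-110);print("knob",k.sum(),B[k].mean(0).round(1))
E
```

```text
time: 39.83
position: [0.5469, 0.0734, 0.1318]
tool_rot: [-0.121, 2.544, 0.084]
ft_force: [0.4, 0.7, 1.0]
grip_width: 0.007
time: 40.45
position: [0.5221, 0.1998, 0.1362]
tool_rot: [-0.125, 2.543, 0.085]
ft_force: [-0.8, -0.2, -0.3]
grip_width: 0.007
t 40.45 bay mm [-69.8 193.7] z 136.2 F [-0.8 -0.2 -0.3] w 0.01
q [ 0.28 -0.2  -0.77  2.27  0.14  0.45  1.05]
tool x/y/z in bay [[-0.827, 0.017, -0.561], [-0.002, 0.999, 0.033], [0.562, 0.029, -0.827]]
('back x', np.float64(118.6), 'slew', np.float64(0.07), 'y mid', np.float64(-5.9), 'width', np.float64(216.2))
knob 7 [-82.5 148.2]
```

```bash
python3 -m jog '[[[0,0.5,0,0.71,0],[0,0.5,0,0.71,0],[0,0.5,0,0.71,0],[0,0,0,0,0]]]'
python3 - <<'E'
from h import *
st()
cloud("side","pics/s12.png")
E
```

```text
time: 41.05
position: [0.5189, 0.1949, 0.0453]
tool_rot: [-0.118, 2.555, 0.069]
ft_force: [-0.1, -0.6, -0.5]
grip_width: 0.005
t 41.05 bay mm [-73.6 189.2] z 45.3 F [-0.1 -0.6 -0.5] w 0.0
q [ 0.48  0.04 -1.03  2.34  0.85  0.34  0.38]
tool x/y/z in bay [[-0.834, 0.019, -0.552], [0.007, 1.0, 0.024], [0.552, 0.016, -0.833]]
```

View pics/s12.png

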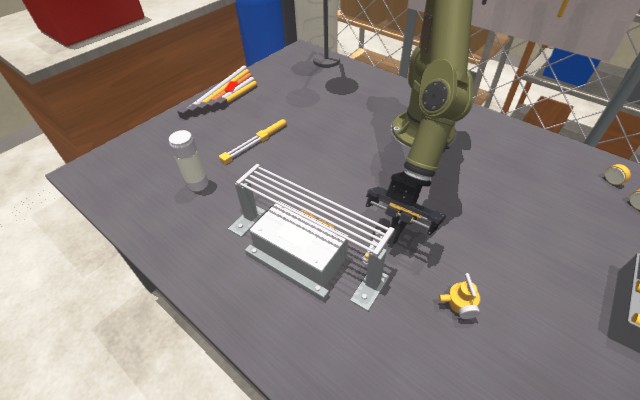

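```bash
python3 -m jog '[[[0,0.15,0,0.22,0],[0,0,0,0,0]]]'
python3 -c "from h import *;st()"
python3 -m jog '[[[0,0,-0.4,0,0],[0,0,-0.4,0,0],[0,0,-0.4,0,0],[0,0,-0.4,0,0],[0,0,-0.4,0,0],[0,0,0,0,0]]]'
python3 -c "from h import *;st()"
```

```text
time: 41.35
position: [0.5203, 0.1967, 0.0374]
tool_rot: [-0.118, 2.55, 0.069]
ft_force: [0.3, -1.1, -0.2]
grip_width: 0.008
t 41.35 bay mm [-72.  190.9] z 37.4 F [ 0.3 -1.1 -0.2] w 0.01
q [ 0.46  0.08 -1.02  2.34  0.97  0.35  0.26]
tool x/y/z in bay [[-0.831, 0.019, -0.556], [0.007, 1.0, 0.024], [0.556, 0.016, -0.831]]
time: 42.1
position: [0.529, 0.1162, 0.0363]
tool_rot: [-0.115, 2.548, 0.067]
ft_force: [-1.0, -0.4, -0.1]
grip_width: 0.009
t 42.1 bay mm [-71.9 109.8] z 36.3 F [-1.  -0.4 -0.1] w 0.01
q [ 0.65 -0.   -0.97  2.39  0.57  0.2   0.81]
tool x/y/z in bay [[-0.83, 0.021, -0.558], [0.009, 1.0, 0.023], [0.558, 0.014, -0.83]]
```

```bash
python3 -m jog '[[[0,-0.2,-0.04,0.133,0],[0,-0.2,-0.04,0.133,0],[0,-0.2,-0.04,0.133,0],[0,-0.2,-0.04,0.133,0],[0,0,0,0,0]]]'
python3 - <<'E'
from h import *
st()
im,w=cloud("side")
c=im[170:310,240:440,::-1];cv2.imwrite("pics/c13.png",cv2.resize(c,None,fx=4,fy=4,interpolation=cv2.INTER_CUBIC))
E
```

```text
time: 42.72
position: [0.5676, 0.116, 0.0358]
tool_rot: [-0.119, 2.549, 0.071]
ft_force: [-0.6, 1.2, 0.2]
grip_width: 0.005
t 42.73 bay mm [-33.5 105.5] z 35.8 F [-0.6  1.2  0.2] w 0.01
q [ 0.6   0.12 -0.92  2.31  0.82  0.24  0.62]
tool x/y/z in bay [[-0.83, 0.018, -0.557], [0.005, 1.0, 0.025], [0.557, 0.018, -0.83]]
```

View pics/c13.png

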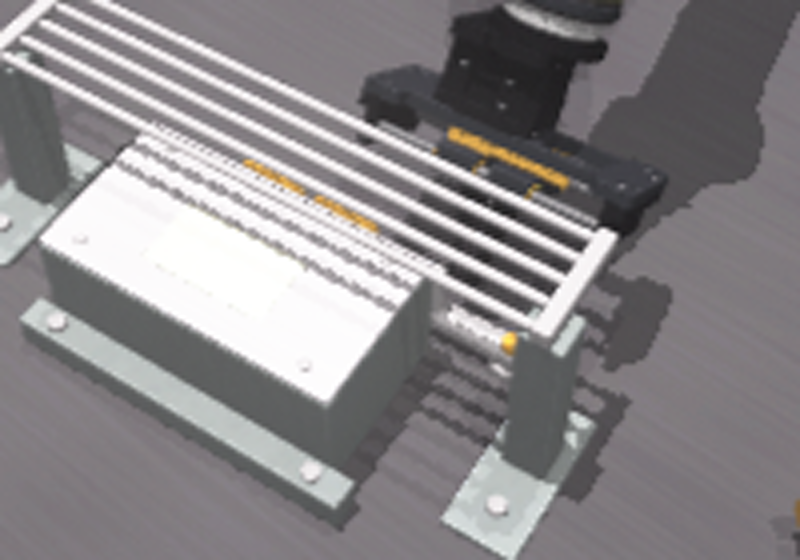

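The box is flush with the stop bar, and the keeper now runs from the pivot (510,342) across toward the box front (440,300). I'll push a bit more until the joint stop is felt.

```bash
python3 -m jog '[[[0,-0.06,0,0.042,0],[0,-0.06,0,0.042,0],[0,0,0,0,0]]]'
python3 -c "from h import *;st()"
```

```text
time: 43.15
position: [0.5715, 0.1161, 0.0341]
tool_rot: [-0.12, 2.552, 0.07]
ft_force: [-6.2, 0.2, 2.6]
grip_width: 0.002
t 43.15 bay mm [-29.5 105.3] z 34.1 F [-6.2  0.2  2.6] w 0.0
q [ 0.59  0.13 -0.91  2.3   0.85  0.25  0.61]
tool x/y/z in bay [[-0.832, 0.018, -0.555], [0.005, 1.0, 0.024], [0.555, 0.017, -0.832]]
```

```bash
python3 -m jog '[[[0,0.5,0,-0.33,0],[0,0.7,0,-0.5,0],[0,-0.2,0,-1,0],[0,-0.2,0,-1,0],[0,-0.2,0,-1,0],[0,-0.2,0,-1,0],[0,0,0,0,0]]]'
python3 - <<'E'
from h import *
st()
im,w=cloud("top");print(back(w))
im2,w2=cloud("side")
a=cv2.resize(im[135:235,245:405,::-1],None,fx=5,fy=5,interpolation=cv2.INTER_CUBIC)[:, :800]
cv2.imwrite("pics/c14.png",a)
def m(name,b,lo,hi):
    ww=w[b].reshape(-1,3);k=(ww[:,2]>lo)&(ww[:,2]<hi);p=ww[k];print(name,len(p),rect(p))
box=lambda u0,v0,u1,v1:np.s_[v0:v1,u0:u1]
m("reg",box(180,190,222,230),.02,.2);m("spray",box(440,140,500,200),.15,.25);m("torch",box(445,200,480,310),.01,.06)
for nm,W in(("top",w),("side",w2)):
    B=bay(W)*1000;k=(W[...,2]>.028)&(W[...,2]<.065)&(B[...,1]>70)&(B[...,1]<140)&(B[...,0]<-5)&(B[...,0]>-60);print("knob",nm,k.sum(),np.median(B[k],0).round(1) if k.any() else "")
    k=(W[...,2]>.010)&(W[...,2]<.026)&(B[...,1]>75)&(B[...,1]<170)&(B[...,0]<-4)&(B[...,0]>-110);print("bar",nm,k.sum(),rect(np.c_[B[k]/1000]) if k.sum()>4 else "")
E
```

```text
time: 44.02
position: [0.495, 0.1021, 0.123]
tool_rot: [-0.124, 2.564, 0.03]
ft_force: [-0.5, -0.1, -0.4]
grip_width: 0.002
t 44.02 bay mm [-107.2   99.4] z 123.0 F [-0.5 -0.1 -0.4] w 0.0
q [ 0.08 -0.29 -0.39  2.39  0.04  0.46  1.31]
tool x/y/z in bay [[-0.839, 0.006, -0.544], [0.011, 1.0, -0.005], [0.544, -0.01, -0.839]]
('back x', np.float64(118.7), 'slew', np.float64(-0.02), 'y mid', np.float64(-5.9), 'width', np.float64(216.1))
reg 489 (array([544.6, 409.7]), array([88.8, 77.3]), 82.0)
spray 482 (array([ 681.7, -408.8]), array([62.2, 63.4]), 79.8)
torch 744 (array([ 425.4, -418.9]), array([ 42.4, 286.5]), 83.7)
knob top 23 [-19.3  94.2]
bar top 142 (array([-18.4, 121. ]), array([91.3, 19. ]), 90.0)
knob side 18 [-11.9  96.2]
bar side 166 (array([-14.8, 125.4]), array([59.7, 19.9]), 89.6)
```

View pics/c14.png

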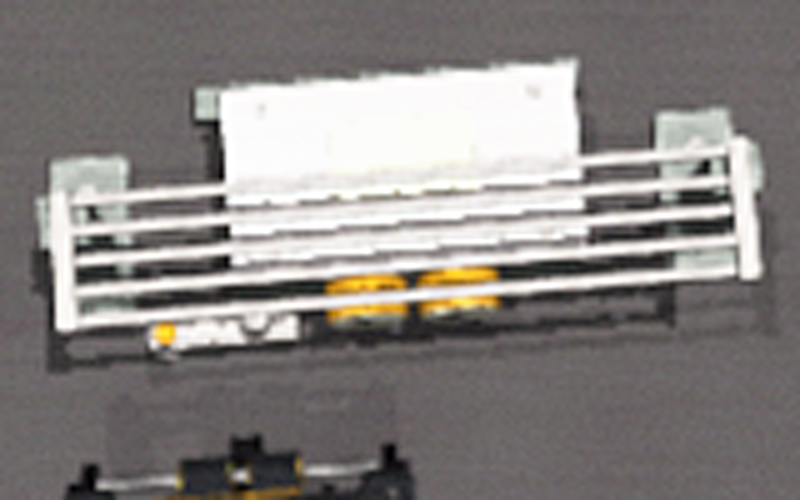

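The keeper lies fully across from (165,333) to (298,328), square in front of the box. The box is flush with the stop and the tool is clear. Handing in.

```bash
python3 -c "
from bench import job;print(job.close_job())"
```

```text
the job is handed in; nothing more can be done
None
```

The box is home against the stop bar, the keeper is fully across in front of it, and I handed the job in at about 44 s with the tool clear of everything.

**How it went:** The moves offer no tilt command, so I leaned the tool by raising the arm until its wrist joint reached its limit. That gave about 27° for the first pushes and about 34° for the last ones. I then pushed the two bare ends in turn with the fingers shut. The slew I measured between pushes stayed within about 6.5°. I ended with a firm push of about 31 N along the bay on each end, then swept the keeper round by its knob until it met its stop at about 6 N.

**Last checks:**
- **Box:** slew is −0.02° and it stands about 6 mm right of centre. Its back reads x = 118.7 mm, with the edge reading about 1 mm short, against the stop bar at 120 mm. Both ends stopped firmly at matching tool positions.
- **Keeper:** the bar measures 90° across, with the knob at (−19, 94) mm against an expected (−18, 95) mm from the top camera. The partly hidden side view put the knob about 7 mm further in (x = −12 mm), and I trusted the top view.
- **Bystanders:** all three are within about 1 mm of where they started.

**Doubts:**
- **Rack contact:** on one right-hand push the tool was turned 10° and may have brushed a rack rod, at no more than about 21 N at the wrist when read. Another right-hand push ran with the tip at 54 mm instead of about 28 mm, close under the front rod, with no force seen. I later redid the final right-hand push with the tool straight.
- **Near-face reading:** near the end the rods corrupted it, so I relied on the back edge.

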